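# Stow the carving tools and snap the keeper bar shut

## Robot

A 6-joint arm with a two-finger parallel gripper is mounted at the origin on the work surface. World frame = base frame: x ahead of the robot, y to its left, z up, the work surface at z = 0. Lengths are in m, angles in rad, forces in N, time in s.
With the tool pointing down it reaches from about 0.225 to 0.875 m from the base axis. Payload 3.4 kg.
Tool frame: the origin (TCP) lies between the finger pads; the fingertips stand 11 mm ahead of it and the grasp point (between the pads) lies 8 mm behind it; z points along the fingers, y is the line along which they close (so a half turn about z gives the same grasp; the last joint's range is limited). The gripper opens to 85 mm and grips with 20 to 120 N. Pads are 22 mm wide; open, the fingers measure 114 mm over their backs; the gripper's body (76 mm by 85 mm) begins 54 mm behind the grasp point. The pads swing forward as they close: fully open they stand 13 mm farther back than shut.
Start: joints at [-1.425, 0.276, 1.505, -0, 1.361, -0.121], TCP at [0.152, -0.555, 0.242] pointing down, gripper open.
Joint ranges: [-2.89, 2.89], [-0.75, 2.08], [0.22, 2.7], [-1.18, 4.32], [0.11, 2.71], [-2.7, 2.7]. Speed limits (rad/s): [2.57, 2.57, 3.14, 3.14, 3.14, 3.14].

## Interface

Orientations are given as a unit quaternion [w, x, y, z].
In Python, from rig import manip, imaging gives the robot as it stands. The module is installed in compiled form; this text tells all that it offers.
- The arm moves only by the tool jog_arm, never from a script. Its argument "deltas" is one flat list of numbers, 7 for each row, row after row: the turn, a rotation vector about the world's x, y, z in degrees, then the shift along the world's x, y, z in mm, then the opening, from 0 (shut) to 1 (fully open). In form: [ax, ay, az, tx, ty, tz, gripper, ax, ay, az, tx, ty, tz, gripper, ...]. A call has 1 to 20 rows; each row is the pose to reach, as a shift and turn from the pose commanded when the call began; what a row does not reach only later rows make up. A row lasts 1/10 s, in which the tool goes at most 50 mm and 8.59 degrees, less where a joint would pass 70% of its speed; a pose out of reach is approached as far as the arm can. A call with a gripper value outside its range is refused whole. The fingers move at their own pace and stop on an object; "grip_force" is the grip in N (left out, the last holds). Time passes only in rows, so rows that repeat a pose let the fingers close. It gives the time, the measured TCP pose, the force, the opening and the grip force at its end, in the units of the state.
- manip.get_state(): the state, without advancing time (a new reading comes with each control period).
- imaging.get_image(name): name is "scene" or "top" or "wrist"; returns the picture (480x640x3 uint8, blue, green, red); there is no depth.
- imaging.calibration(name): a dict with "mtx" (3x3 intrinsics, pixels), "cam_to_world" (4x4, takes a point from camera to world coordinates). Camera axes: x right, y down, z forward; pixel columns grow to the right and rows downward; lengths in m; the calibration is good to about 2 mm. The wrist camera is an equidistant fisheye: a pixel r from the principal point sees the ray r / f radians off the axis. A picture is of the moment at which its call begins: read the wrist's pose just before it. calibration takes no time and is no camera call; for the wrist camera it gives the pose at the moment of the call.
- manip.sign_off(): hands the job in; it is judged then, once.
The state is a dict: "clock": time; "qpos": joint angles; "qd": joint speeds; "effort": joint torques, N m; "position": TCP position; "ee_rot": TCP orientation; "contact_force": force on the tool from outside, world axes, zero at the start; "moment": the same for the moment, N m; "width": finger opening in m; "gripper_force": force on a finger pad.
Only numpy, scipy, OpenCV 4.12 (cv2) and the standard library are available. Lean on these libraries where they do the work, as an engineer would, in place of code of your own. Each camera call takes 0.05 s, during which the arm holds its last target. There are 200 camera calls.

## Task

Tidy the print bench: lay the wooden-handled gouge flat in the green bin and the black-handled ink knife flat in the yellow bin of the tool tray, then swing the tray's keeper bar across them until it snaps past its ball catch and rests home against the stop. The catch has been re-set by hand, so feel for the stop and never ram or force the bar; leave everything else on the bench where it is, and let go when you are done.

Things in the scene. Friction and masses are not known exactly. Their poses are not given: they have to be found in the camera images.
- tray: wooden base board 230 x 280 x 8 mm, fixed; origin at the centre of its underside, on the bench, z up. On it, in its frame, the two bins lie side by side at (0, -51, 8) and (0, +51, 8) mm, either colour on either side; the keeper's hinge post stands at the -y edge, (30, -118) mm, the grey catch block at the +y edge, y = 118 mm (set by hand along x, not measured).
- green_bin: fixed green plastic open bin, 196 (x) x 100 (y) x 40 mm tall, walls and floor 4 mm; origin at the centre of its underside, which is 8 mm above the bench, so its rim is 48 mm above the bench. x along its length, parallel to the tray's x. For the gouge.
- yellow_bin: fixed yellow plastic open bin, same size and frame as the green one. For the ink knife.
- gouge: loose palm gouge, 129 mm long, 60 g: oak-brown wooden handle 80 x 22 x 20 mm tall with a thin steel shank (7 mm round) ahead of it. Origin under the middle of its length, at bench level when it lies flat; x points along it to the cutting tip, z up. The handle spans x = -65 to +15 mm, the shank to +64 mm, axis 10 mm up. Grip the handle near x = -20 mm.
- ink_knife: loose ink knife, 150 mm long, 70 g: black handle 85 x 18 x 16 mm tall with brass rivets and a flat steel blade (24 mm wide, 2 mm thick) ahead of it. Origin under the middle of its length, at bench level when it lies flat; x points along it to the blade, z up. The handle spans x = -75 to +10 mm, the blade to +75 mm, 8 mm up. Grip the handle near x = -20 mm.
- keeper_hinge (a point): point on the keeper bar's vertical hinge axis, at the bar's mid-height, 62 mm above the bench; axes are the tray's. The bar and its catch bear at most 30 N from the arm. A rigid brass post on the catch block, 236 mm from the hinge, stops the bar; the block sits up to 20 mm to either side of the place where the bar would stop at angle 0.
- keeper_grip (a point): middle of the red sleeve (50 mm long) on the keeper bar, 180 mm from the hinge axis, at the bar's mid-height. Square bar 16 x 16 mm, underside 54 mm, top 70 mm above the bench (6 mm over the bin rims), 250 mm long; a steel plate 40 mm wide across the bar on its last 30 mm meets the catch. y axis along the bar away from the hinge; x axis across it, the way it closes.
- keeper (a joint): angle of the keeper bar (rad): 0 when it points along the tray's +y, 1.57 when along the tray's -x (open, lying beside the bins). It grows opening, counter-clockwise from above; shut it by pushing its outer side clockwise over the bins. Hinge friction about 1 N at the red sleeve; stays where left. Home is where the stop is: anywhere from -0.09 to +0.09.
- catch_ball (a joint): travel (m) of the catch's sprung 16 mm steel ball, 236 mm from the hinge: 0 standing up, about 0.003 while the end plate rides over it, 0 again once the bar has snapped past and the ball stands up behind the plate. The plate meets it 53 mm (0.22 rad) before home and needs some 8 to 12 N at the red sleeve to climb it. The bar can rest part-way on the ball: not shut.
- eraser: bystander: white eraser block 22 x 45 x 14 mm, lying between the two tools; origin under its centre.
- ink_tin: bystander: low blue-banded ink tin, 68 mm across, 45 mm tall; origin under its centre.
- varnish_tin: bystander: red-banded tin, 90 mm across, 110 mm tall, at the back; origin under its centre.
- solvent_bottle: bystander: bottle with red cap, 64 mm across, 170 mm tall, right of the tray; origin under its centre.
- lino_block: bystander: green lino block 90 x 120 x 12 mm on a wooden bench hook at the back; origin under its centre.
- brayer: bystander: ink roller with dark wooden handle, 140 mm long, 35 mm tall, at the back left; origin under its handle's front part.
Things that resemble listed ones, but are neither listed nor needed, are in the scene too. Several things have the shape of the gouge; the one meant has the colours described above. What is meant by the ink_knife is not blue, and is the larger of those in its own colour.

How it is judged:
By the outcome, as a careful person would: the job done as asked, in the order asked, and still so for the second after the job is handed in, with the robot touching nothing.
It also fails if it takes over 69 s, if anything falls off the work surface, if the arm or the gripper's body presses on something with over 40 N, if the wrist force passes 120 N, or if a joint passes its speed limit or range.

## Working session

There is one attempt and no reset: what is moved stays moved. The work goes in short steps, Python scripts to look and compute and a tool call to move; the robot and the scene stay as the last step left them, time stands still between calls to the robot, and variables do not carry over. Pictures are saved under pics/ and viewed, at most 10 in all, crops included, and the job is handed in when it is done.

Besides the shell and the picture viewer there is one more tool, called after "Emit:" by a JSON object that holds its "fn" and its "kwargs", one argument or row to a line. jog_arm: Moves the arm, as the interface text tells. Its arguments: {"type":"object","properties":{"deltas":{"type":"array"},"grip_force":{"type":"number"}},"required":["deltas"]}

```bash
mkdir -p pics
cat > h.py <<'E'
import numpy as np, cv2
from rig import manip, imaging
def ray(name,uv,z,cal=None):
    c=cal or imaging.calibration(name); K=np.array(c["mtx"]);T=np.array(c["cam_to_world"])
    d=np.linalg.inv(K)@np.array([uv[0],uv[1],1.])
    if name=="wrist":
        r=np.hypot(d[0],d[1]); d=np.array([d[0]/r*np.sin(r),d[1]/r*np.sin(r),np.cos(r)]) if r>1e-9 else d
    d=T[:3,:3]@d; o=T[:3,3]; return o+d*(z-o[2])/d[2]
E
python3 - <<'E'
from h import *
for n in("top","scene"):
    cv2.imwrite(f"pics/{n}1.png",imaging.get_image(n)); c=imaging.calibration(n); print(n,np.round(c["mtx"],1).tolist(),np.round(c["cam_to_world"],3).tolist())
s=manip.get_state();print(s)
E
```

```text
top [[443.0, 0.0, 311.9], [0.0, 443.0, 236.4], [0.0, 0.0, 1.0]] [[-0.023, -0.999, 0.046, 0.529], [-1.0, 0.022, -0.018, -0.031], [0.017, -0.047, -0.999, 1.016], [0.0, 0.0, 0.0, 1.0]]
scene [[449.9, 0.0, 319.7], [0.0, 449.9, 236.6], [0.0, 0.0, 1.0]] [[0.147, 0.547, -0.824, 1.535], [0.989, -0.075, 0.127, -0.194], [0.007, -0.834, -0.552, 0.71], [0.0, 0.0, 0.0, 1.0]]
{'clock': 0.1, 'qpos': array([-1.42498597e+00,  2.76528180e-01,  1.50602131e+00, -4.17384227e-06,
        1.36071661e+00, -1.20988251e-01]), 'qd': array([-0.00029804, -0.00180082, -0.00174352,  0.00107547, -0.00105002,
        0.00027399]), 'effort': array([ 1.39492571e-03, -4.17700946e+01, -2.46404332e+01, -1.53135747e-04,
        5.78556806e-03,  1.03680205e-05]), 'position': array([ 0.15152739, -0.554192  ,  0.24152236]), 'ee_rot': array([-8.36634720e-04,  9.91115095e-01,  1.33004392e-01, -1.24248801e-05]), 'contact_force': array([ 0.23676925, -0.9917467 , -0.62038336]), 'moment': array([-0.0145797 , -0.00481836, -0.00331665]), 'gripper_force': 0.0, 'width': 0.08518734941959485}
```

View pics/top1.png

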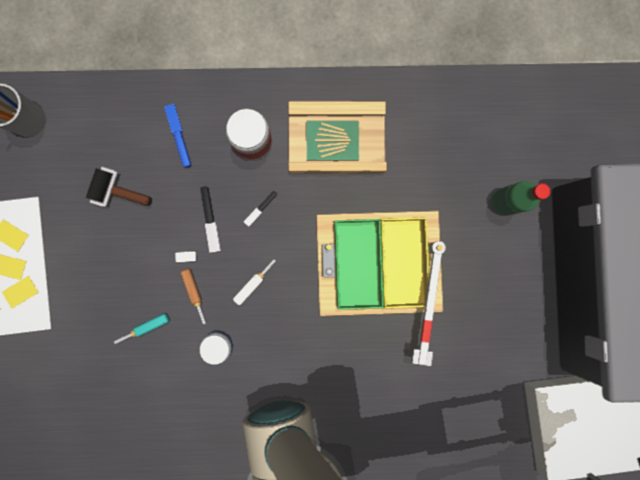

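View pics/scene1.png

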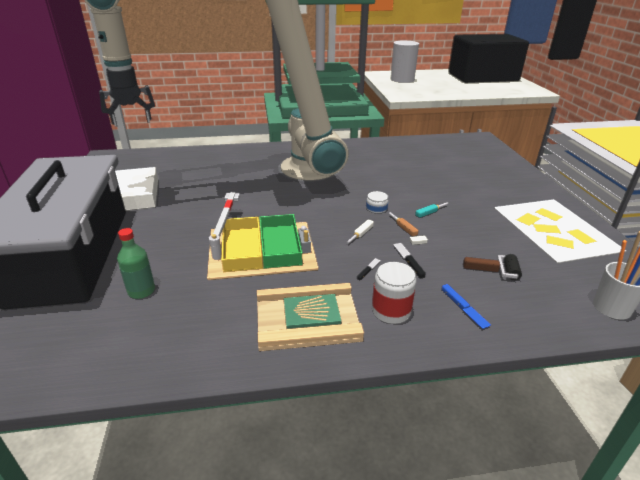

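The top view shows these, in (column, row) pixels:
- **Gouge:** brown handle near (191,283), tip at (203,322).
- **Ink knife:** the larger black one, handle near (208,207), blade end at (213,250).
- **Tray:** green bin (358,264), yellow bin (403,263), hinge (438,247), red sleeve (427,330) and catch (328,260).

The scene view agrees. Next I'll measure with colour masks.

Run:
```python
from h import *
im=cv2.imread("pics/top1.png"); hsv=cv2.cvtColor(im,cv2.COLOR_BGR2HSV)
cal=imaging.calibration("top")
def comp(lo,hi,box):
    x0,y0,x1,y1=box; m=np.zeros(im.shape[:2],np.uint8)
    m[y0:y1,x0:x1]=cv2.inRange(hsv,lo,hi)[y0:y1,x0:x1]
    n,l,s,c=cv2.connectedComponentsWithStats(m); k=1+np.argmax(s[1:,4])
    return np.argwhere(l==k)[:,::-1].astype(np.float32)
def rep(name,p,z):
    w=np.array([ray("top",q,z,cal)[:2] for q in p],np.float32)*1000
    r=cv2.minAreaRect(w); b=cv2.boxPoints(r)
    e=max((b[1]-b[0]),(b[2]-b[1]),key=np.linalg.norm)
    print(name,len(p),"ctr",np.round(r[0],1),"size",np.round(r[1],1),"long axis deg",round(np.degrees(np.arctan2(e[1],e[0]))%180,1))
rep("green",comp((50,120,40),(75,255,255),(320,205,390,320)),.048)
rep("yellow",comp((20,120,60),(35,255,255),(375,205,445,320)),.048)
rep("gouge h",comp((4,90,60),(20,255,255),(175,262,210,312)),.015)
rep("gouge all",comp((0,0,75),(180,255,255),(175,266,212,332)),.012)
rep("knife blade",comp((0,0,130),(180,60,255),(200,215,225,258)),.008)
rep("knife h",comp((0,0,0),(180,255,35),(195,180,222,232)),.012)
rep("sleeve",comp((0,150,80),(8,255,255),(415,300,440,350)),.070)
rep("eraser",comp((0,0,130),(180,60,255),(170,248,198,264)),.014)
print("hinge cap",ray("top",(438.5,247.5),.08,cal)*1000)
cv2.imwrite("pics/crop.png",np.hstack([cv2.resize(im[170:340,160:280],None,fx=3.3,fy=3.3,interpolation=2),cv2.resize(im[205:375,310:450],None,fx=2.8,fy=3.3,interpolation=2)]))
```

```text
green 374 ctr [ 512.6 -122.4] size [190.1  49.1] long axis deg 2.1
yellow 4066 ctr [ 513.2 -252. ] size [197.  102.9] long axis deg 0.5
gouge h 387 ctr [468.2 224.9] size [85.5 23.3] long axis deg 19.3
gouge all 2432 ctr [442.7 221.4] size [ 80.7 146. ] long axis deg 179.3
knife blade 347 ctr [580.2 177.8] size [67.7 26.3] long axis deg 8.7Traceback (most recent call last):
  File "<stdin>", line 19, in <module>
  File "<stdin>", line 7, in comp
    return _wrapfunc(a, 'argmax', axis=axis, out=out, **kwds)
    return bound(*args, **kwds)
ValueError: attempt to get argmax of an empty sequence
```

Run:
```python
from h import *
im=cv2.imread("pics/top1.png"); hsv=cv2.cvtColor(im,cv2.COLOR_BGR2HSV)
cal=imaging.calibration("top")
def rep(name,lo,hi,box,z):
    x0,y0,x1,y1=box; m=np.zeros(im.shape[:2],np.uint8)
    m[y0:y1,x0:x1]=cv2.inRange(hsv,lo,hi)[y0:y1,x0:x1]
    n,l,s,c=cv2.connectedComponentsWithStats(m)
    if n<2: return print(name,"none")
    p=np.argwhere(l==1+np.argmax(s[1:,4]))[:,::-1].astype(float)
    w=np.array([ray("top",q,z,cal)[:2] for q in p],np.float32)*1000
    r=cv2.minAreaRect(w); b=cv2.boxPoints(r); e=max((b[1]-b[0]),(b[2]-b[1]),key=np.linalg.norm)
    d=w-w.mean(0); v=np.linalg.svd(d,full_matrices=False)[2][0]
    print(name,len(p),"ctr",np.round(r[0],1),"mean",w.mean(0).round(1),"size",np.round(r[1],1),"rect/pca deg",round(np.degrees(np.arctan2(e[1],e[0]))%180,1),round(np.degrees(np.arctan2(v[1],v[0]))%180,1))
print("px: bg",hsv[220,190],"knife h",hsv[205,208],"green",hsv[264,358],"gwall",hsv[222,358],"steel",hsv[315,201])
rep("green",(50,80,20),(85,255,255),(320,205,385,320),.048)
rep("yellow",(20,120,60),(35,255,255),(375,205,445,320),.048)
rep("gouge h",(4,90,60),(20,255,255),(175,262,210,312),.015)
rep("knife h",(0,0,0),(180,255,max(int(hsv[205,208,2])+10,25)),(195,180,222,232),.014)
rep("knife blade",(0,0,130),(180,60,255),(200,215,225,258),.008)
rep("sleeve",(0,120,60),(10,255,255),(415,300,440,350),.070)
rep("sleeve2",(170,120,60),(180,255,255),(415,300,440,350),.070)
rep("bar white",(0,0,150),(180,60,255),(410,235,450,370),.070)
rep("eraser",(0,0,130),(180,60,255),(170,248,198,264),.014)
rep("board",(8,40,100),(20,200,255),(310,205,450,320),.008)
print("hinge cap",ray("top",(438.5,247.5),.08,cal)*1000)
cv2.imwrite("pics/crop.png",np.hstack([cv2.resize(im[170:340,160:280],None,fx=3.2,fy=3.3,interpolation=2),cv2.resize(im[205:375,310:450],None,fx=2.8,fy=3.3,interpolation=2)]))
```

```text
px: bg [150   8  94] knife h [30  4 66] green [ 65 117 218] gwall [ 63 113 138] steel [  0   4 211]
green 4032 ctr [ 512.7 -148.6] mean [ 512.4 -148. ] size [193.5 101. ] rect/pca deg 0.5 0.4
yellow 4066 ctr [ 513.2 -252. ] mean [ 514.7 -250. ] size [197.  102.9] rect/pca deg 0.5 178.4
gouge h 387 ctr [468.2 224.9] mean [468.9 225.1] size [85.5 23.3] rect/pca deg 19.3 19.2
knife h 349 ctr [654.8 187.4] mean [654.5 187.7] size [83.4 22.2] rect/pca deg 8.7 8.9
knife blade 347 ctr [580.2 177.8] mean [579.9 177.7] size [67.7 26.3] rect/pca deg 8.7 8.6
sleeve 191 ctr [ 367.1 -285.5] mean [ 367.2 -285.4] size [18.9 44.7] rect/pca deg 170.3 170.4
sleeve2 none
bar white 641 ctr [ 473.5 -308.9] mean [ 475.4 -306.1] size [ 28.5 170.3] rect/pca deg 172.1 169.7
eraser 221 ctr [537.7 237.7] mean [537.6 237.5] size [23.9 45.7] rect/pca deg 92.5 92.8
board 1580 ctr [ 512.9 -179.5] mean [ 502.8 -127.2] size [233.2 242.4] rect/pca deg 90.5 21.4
hinge cap [ 543.3195668  -315.49766389   80.        ]
```

View pics/crop.png

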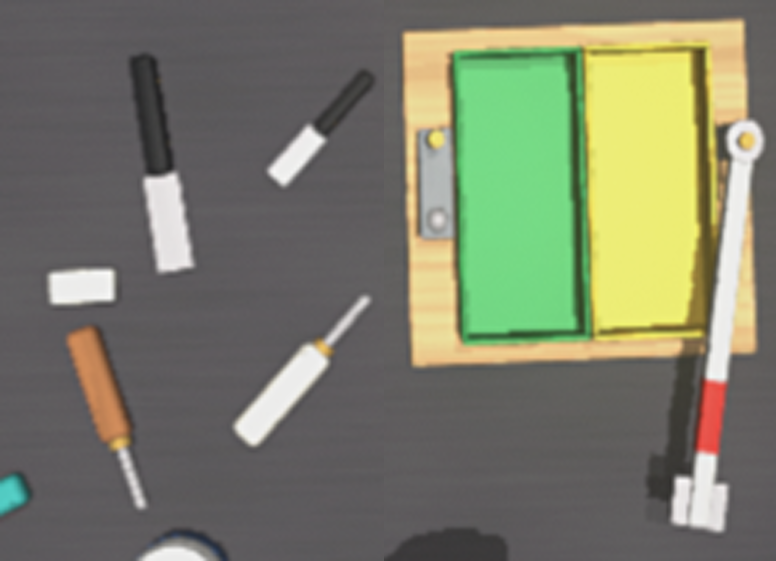

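The crop confirms the poses. Gouge handle centre is (468,225) with its axis at 19°. Knife handle centre is (655,187) with its axis at 8.7°. The bins are centred at (513,-149) and (513,-251) with yaw about 0.5°, and the bar is open at about 1.39 rad. Now I'll hover over the gouge.

Emit:
{"fn": "jog_arm", "kwargs": {
  "deltas": [0,0,4,312,777,-132,0.7,0,0,4,312,777,-132,0.7,0,0,4,312,777,-132,0.7,0,0,4,312,777,-132,0.7,0,0,4,312,777,-132,0.7,0,0,4,312,777,-132,0.7,0,0,4,312,777,-132,0.7,0,0,4,312,777,-132,0.7,0,0,4,312,777,-132,0.7,0,0,4,312,777,-132,0.7,0,0,4,312,777,-132,0.7,0,0,4,312,777,-132,0.7,0,0,4,312,777,-132,0.7,0,0,4,312,777,-132,0.7,0,0,4,312,777,-132,0.7,0,0,4,312,777,-132,0.7,0,0,4,312,777,-132,0.7,0,0,4,312,777,-132,0.7,0,0,4,312,777,-132,0.7,0,0,4,312,777,-132,0.7],
  "grip_force": 40
}}

```text
clock: 2.1
position: [0.4626, 0.2213, 0.11]
ee_rot: [0.0, 0.986, 0.167, -0.001]
contact_force: [-0.5, -1.1, -0.1]
width: 0.0599
gripper_force: 0.0
```

Emit:
{"fn": "jog_arm", "kwargs": {
  "deltas": [0,0,0,1,2,-40,0.7,0,0,0,1,2,-65,0.7,0,0,0,1,2,-80,0.7,0,0,0,1,2,-90,0.7,0,0,0,1,2,-96,0.7,0,0,0,1,2,-96,0.7,0,0,0,1,2,-96,0.1,0,0,0,1,2,-96,0.1,0,0,0,1,2,-96,0.1,0,0,0,1,2,-96,0.1,0,0,0,1,2,-96,0.1,0,0,0,1,2,-96,0.1,0,0,0,1,2,-96,0.1]
}}

```text
clock: 3.4
position: [0.4653, 0.2246, 0.0152]
ee_rot: [-0.0, 0.986, 0.168, 0.001]
contact_force: [-0.6, -0.9, 5.9]
width: 0.0211
gripper_force: 40.2
```

Emit:
{"fn": "jog_arm", "kwargs": {
  "deltas": [0,0,0,0,0,40,0.1,0,0,0,0,0,80,0.1,0,0,0,0,0,115,0.1,0,0,-3,10,-40,115,0.1,0,0,-6,18,-88,115,0.1,0,0,-9,26,-136,115,0.1,0,0,-12,34,-184,115,0.1,0,0,-15,42,-232,115,0.1,0,0,-19,50,-280,115,0.1,0,0,-19,58,-328,115,0.1,0,0,-19,68,-360,115,0.1,0,0,-19,68,-373,115,0.1,0,0,-19,68,-373,115,0.1,0,0,-19,68,-373,115,0.1]
}}

```text
clock: 4.8
position: [0.5316, -0.1474, 0.1289]
ee_rot: [-0.001, 1.0, 0.002, -0.001]
contact_force: [-0.2, 0.2, -0.2]
width: 0.0213
gripper_force: 39.5
```

Run:
```python
from h import *
a=imaging.get_image("wrist"); b=imaging.get_image("top")
cv2.imwrite("pics/grip.png",np.hstack([cv2.resize(a,(400,300)),cv2.resize(b[180:340,150:363],(400,300))]))
s=manip.get_state();print(s["position"],s["contact_force"],s["width"],s["gripper_force"])
```

```text
[ 0.53186594 -0.14677789  0.12917255] [-0.52912408  0.29634232 -0.80673156] 0.020930697709988826 39.48330044746399
```

View pics/grip.png

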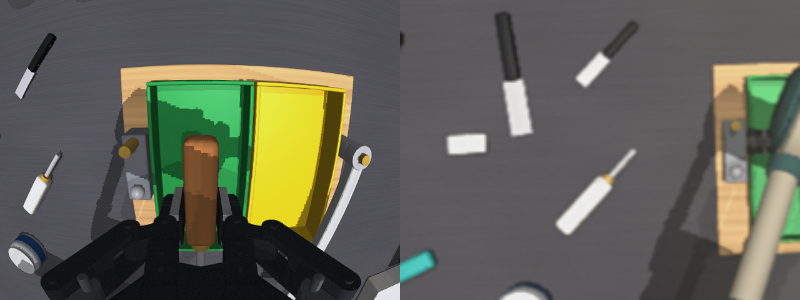

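The gouge is held straight along the green bin in the wrist view (handle at about (200,190)), and the other tools haven't moved. Lowering it now.

Emit:
{"fn": "jog_arm", "kwargs": {
  "deltas": [0,0,0,0,-2,-40,0.1,0,0,0,0,-2,-70,0.1,0,0,0,0,-2,-88,0.1,0,0,0,0,-2,-97,0.1,0,0,0,0,-2,-102,0.1,0,0,0,0,-2,-102,0.1,0,0,0,0,-2,-102,0.1,0,0,0,0,-2,-102,0.25,0,0,0,0,-2,-102,0.4,0,0,0,0,-2,-102,0.42,0,0,0,0,-2,-102,0.42,0,0,0,0,-2,-80,0.42,0,0,0,0,-2,-40,0.42,0,0,0,0,-2,0,0.42]
}}

```text
clock: 6.3
position: [0.5319, -0.1505, 0.1298]
ee_rot: [-0.0, 1.0, 0.002, -0.001]
contact_force: [1.5, -0.3, 0.9]
width: 0.0354
gripper_force: 0.0
```

Emit:
{"fn": "jog_arm", "kwargs": {
  "deltas": [0,0,0,14,40,0,0.5,0,0,1,29,88,0,0.5,0,0,2,45,134,0,0.5,0,0,3,60,180,0,0.5,0,0,4,75,226,0,0.6,0,0,5,91,270,0,0.6,0,0,7,105,310,0,0.6,0,0,8.4,114,336,-10,0.6,0,0,8.4,114,336,-50,0.6,0,0,8.4,114,336,-80,0.6,0,0,8.4,114,336,-100,0.6,0,0,8.4,114,336,-110,0.6,0,0,8.4,114,336,-113,0.6,0,0,8.4,114,336,-113,0.6,0,0,8.4,114,336,-113,0.1,0,0,8.4,114,336,-113,0.1,0,0,8.4,114,336,-113,0.1,0,0,8.4,114,336,-113,0.1,0,0,8.4,114,336,-113,0.1,0,0,8.4,114,336,-113,0.1]
}}

```text
clock: 8.3
position: [0.6476, 0.1854, 0.0179]
ee_rot: [-0.0, 0.997, 0.076, 0.001]
contact_force: [-0.9, -0.6, 5.8]
width: 0.0166
gripper_force: 40.9
```

Emit:
{"fn": "jog_arm", "kwargs": {
  "deltas": [0,0,0,0,0,40,0.1,0,0,0,0,0,80,0.1,0,0,0,0,0,115,0.1,0,0,0,-10,-40,115,0.1,0,0,-1,-22,-88,115,0.1,0,0,-2,-34,-134,115,0.1,0,0,-3,-45,-180,115,0.1,0,0,-4,-56,-226,115,0.1,0,0,-5,-68,-272,115,0.1,0,0,-6,-80,-318,115,0.1,0,0,-7,-91,-364,115,0.1,0,0,-8.4,-101,-404,115,0.1,0,0,-8.4,-108,-432,115,0.1,0,0,-8.4,-108,-432,115,0.1,0,0,-8.4,-108,-432,115,0.1]
}}

```text
clock: 9.8
position: [0.5381, -0.2469, 0.1311]
ee_rot: [-0.0, 1.0, 0.002, -0.0]
contact_force: [0.2, 1.1, -1.3]
width: 0.017
gripper_force: 40.1
```

Run:
```python
from h import *
a=imaging.get_image("wrist"); b=imaging.get_image("top")
cv2.imwrite("pics/grip2.png",np.hstack([cv2.resize(a,(400,300)),cv2.resize(b[180:340,150:363],(400,300))]))
```

```text
(no output)
```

View pics/grip2.png

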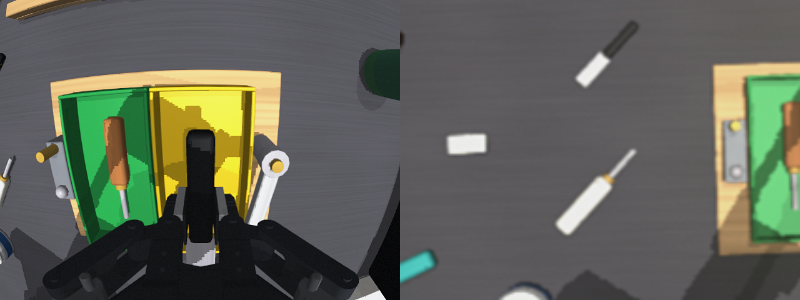

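Wrist view: the gouge lies flat in the green bin at (118,165), and the knife is held straight over the yellow bin. Lowering it.

Emit:
{"fn": "jog_arm", "kwargs": {
  "deltas": [0,0,0,0,1,-40,0.1,0,0,0,0,1,-70,0.1,0,0,0,0,1,-88,0.1,0,0,0,0,1,-97,0.1,0,0,0,0,1,-102,0.1,0,0,0,0,1,-102,0.1,0,0,0,0,1,-102,0.1,0,0,0,0,1,-102,0.25,0,0,0,0,1,-102,0.36,0,0,0,0,1,-102,0.36,0,0,0,0,1,-102,0.36,0,0,0,0,1,-80,0.36,0,0,0,0,1,-40,0.36,0,0,0,0,1,0,0.36]
}}

```text
clock: 11.3
position: [0.5379, -0.2454, 0.1317]
ee_rot: [-0.001, 1.0, 0.002, -0.001]
contact_force: [0.5, -0.5, 0.4]
width: 0.0308
gripper_force: 0.0
```

The knife is released. Next I'll turn the wrist by 170° and move to the outer side of the bar at the red sleeve, fingers shut.

Emit:
{"fn": "jog_arm", "kwargs": {
  "deltas": [0,0,8.5,0,0,0,0,0,0,17,0,0,0,0,0,0,25.5,-10,-5,0,0,0,0,34,-20,-10,0,0,0,0,42.5,-30,-15,0,0,0,0,51,-40,-20,0,0,0,0,59.5,-50,-25,0,0,0,0,68,-60,-30,0,0,0,0,76.5,-70,-35,0,0,0,0,85,-80,-40,0,0,0,0,93.5,-90,-45,0,0,0,0,102,-100,-50,0,0,0,0,110.5,-110,-55,0,0,0,0,119,-120,-60,0,0,0,0,127.5,-130,-65,0,0,0,0,136,-140,-70,0,0,0,0,144.5,-150,-74,0,0,0,0,153,-160,-77,0,0,0,0,161.5,-170,-78,0,0,0,0,169.5,-178,-78,0,0]
}}

```text
clock: 13.3
position: [0.3599, -0.3238, 0.1313]
ee_rot: [-0.0, 0.086, 0.996, 0.0]
contact_force: [-0.1, 0.8, -0.8]
width: 0.0
gripper_force: 0.0
```

Run:
```python
from h import *
a=imaging.get_image("wrist"); b=imaging.get_image("top")
cv2.imwrite("pics/bar.png",np.hstack([cv2.resize(a,(400,300)),cv2.resize(b[200:380,270:510],(400,300))]))
s=manip.get_state();print(s["clock"],s["position"],s["ee_rot"],s["contact_force"],s["width"],s["qpos"])
```

```text
13.4 [ 0.35961747 -0.32346636  0.13130035] [-3.20851461e-04  8.96760179e-02  9.95970906e-01  2.52653011e-04] [-0.16995423 -0.40274288 -0.20520277] 8.75455431399227e-06 [-8.76429639e-01  2.33741289e-01  1.86580108e+00 -1.12807435e-04
  1.04286123e+00 -2.26757579e+00]
```

View pics/bar.png

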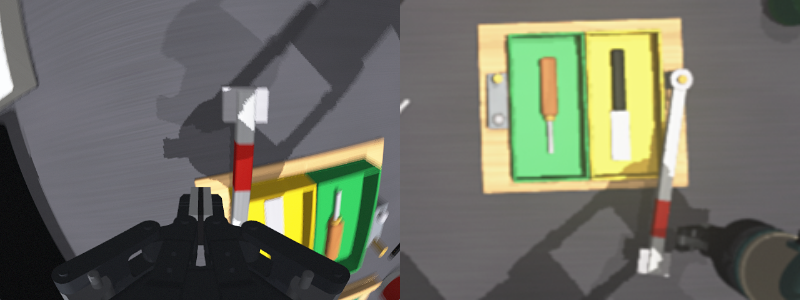

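Top view: both tools lie flat in their bins (gouge (549,100), knife (618,100)). The fingers hang just outside the bar. I'll work out the arc for the push.

Run:
```python
import numpy as np
H=np.array([543.5,-317.5]);c=np.array([360.,-323.5])
f=lambda t,d:H+180*np.array([-np.sin(t),np.cos(t)])+d*np.array([-np.cos(t),-np.sin(t)])
for t,d in [(1.39,38)]+[(t,23) for t in list(np.arange(1.40,.3,-.06))+[.3,.25,.2,.15,.1,.05,0,-.05,-.1]]:
    print(round(t,2),np.round(np.degrees(t-1.39),1),np.round(f(t,d)-c).astype(int))
```

```text
1.39 0.0 [0 1]
1.4 0.6 [ 2 14]
1.34 -2.9 [ 3 25]
1.28 -6.3 [ 4 36]
1.22 -9.7 [ 7 46]
1.16 -13.2 [ 9 57]
1.1 -16.6 [13 67]
1.04 -20.1 [17 77]
0.98 -23.5 [21 87]
0.92 -26.9 [26 97]
0.86 -30.4 [ 32 106]
0.8 -33.8 [ 38 115]
0.74 -37.2 [ 45 123]
0.68 -40.7 [ 52 132]
0.62 -44.1 [ 60 139]
0.56 -47.6 [ 68 146]
0.5 -51.0 [ 77 153]
0.44 -54.4 [ 86 159]
0.38 -57.9 [ 95 165]
0.32 -61.3 [105 170]
0.3 -62.5 [108 171]
0.25 -65.3 [117 175]
0.2 -68.2 [125 178]
0.15 -71.0 [134 181]
0.1 -73.9 [143 183]
0.05 -76.8 [152 185]
0 -79.6 [160 186]
-0.05 -82.5 [170 187]
-0.1 -85.4 [179 187]
```

Emit:
{"fn": "jog_arm", "kwargs": {
  "deltas": [0,0,0,0,0,-35,0,0,0,0,0,0,-60,0,0,0,0,0,0,-67,0,0,0,0,0,0,-67,0,0,0,0,1,7,-67,0,0,0,0,2,14,-67,0,0,0,-3,3,21,-67,0,0,0,-5,4,28,-67,0,0,0,-6,4,36,-67,0,0,0,-9.7,7,46,-67,0,0,0,-13,9,57,-67,0]
}}

```text
clock: 14.5
position: [0.3702, -0.2664, 0.0652]
ee_rot: [0.001, 0.202, 0.979, -0.001]
contact_force: [0.7, -0.5, 0.1]
width: 0.0001
gripper_force: 0.4
```

Run:
```python
from h import *
b=imaging.get_image("top")[200:380,270:510]
hsv=cv2.cvtColor(b,cv2.COLOR_BGR2HSV);m=cv2.inRange(hsv,(0,120,60),(10,255,255));ys,xs=np.nonzero(m[:, :175]);p=ray("top",(xs.mean()+270,ys.mean()+200),.07)*1000
print(len(xs),p,np.arctan2(543.5-p[0],p[1]+317.5), manip.get_state()["contact_force"],manip.get_state()["position"])
```

```text
81 [ 381.4373108  -249.49648542   70.        ] 1.1734978574007293 [-0.23642666  1.22682201  0.19158043] [ 0.36972627 -0.2643832   0.06497997]
```

Emit:
{"fn": "jog_arm", "kwargs": {
  "deltas": [0,0,-3.6,4,10,0,0,0,0,-7,8,20,0,0,0,0,-10.5,12,30,0,0,0,0,-14,17,40,0,0,0,0,-17.4,23,49,0,0,0,0,-21,29,58,0,0,0,0,-24,36,66,0,0,0,0,-27.7,43,75,0,0,0,0,-31,51,82,0,0,0,0,-34.6,59,89,0,0,0,0,-38,68,96,0,0,0,0,-41.4,77,102,0,0,0,0,-43,82,105,0,0,0,0,-45,86,108,0,0]
}}

```text
clock: 15.95
position: [0.4559, -0.1583, 0.0648]
ee_rot: [0.0, 0.561, 0.828, -0.0]
contact_force: [-0.1, -0.3, -0.4]
width: -0.0001
gripper_force: 0.3
```

Run:
```python
from h import *
b=imaging.get_image("top");cv2.imwrite("pics/b2.png",cv2.resize(b[200:380,290:500],(700,600)))
s=manip.get_state();print(s["contact_force"],s["position"],s["qpos"].round(2))
```

```text
[0.7047146  0.40142871 0.35028651] [ 0.45659469 -0.158144    0.06486859] [-0.48  0.31  1.96  0.    0.87 -0.86]
```

View pics/b2.png

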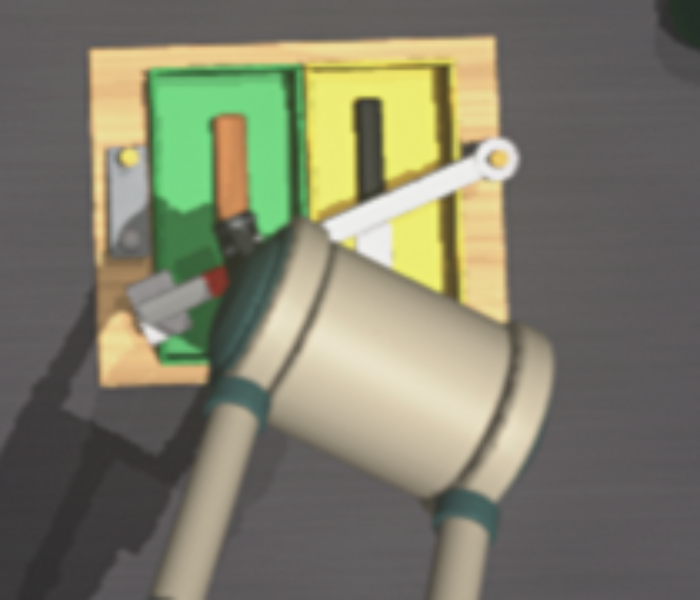

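Top view: the bar is at about 0.38 rad, its end plate short of the catch ball. The brass stop post shows at (128,157), which suggests home is near +0.08. Proceeding slowly, checking force.

Emit:
{"fn": "jog_arm", "kwargs": {
  "deltas": [0,0,-1,2,1,0,0,0,0,-1.5,4,2,0,0,0,0,-2,6,3,0,0,0,0,-2.7,8,4,0,0,0,0,-3.4,10,5,0,0,0,0,-4,12,6,0,0]
}}

```text
clock: 16.6
position: [0.4677, -0.1527, 0.0643]
ee_rot: [-0.0, 0.59, 0.808, 0.0]
contact_force: [-0.7, -1.2, 0.5]
width: 0.0001
gripper_force: 0.3
```

Emit:
{"fn": "jog_arm", "kwargs": {
  "deltas": [0,0,-0.5,1.5,0.6,0,0,0,0,-1,3,1.2,0,0,0,0,-1.5,4.5,1.8,0,0,0,0,-2,6,2.3,0,0]
}}

```text
clock: 17.0
position: [0.471, -0.1509, 0.0642]
ee_rot: [-0.002, 0.603, 0.798, -0.002]
contact_force: [-9.5, -4.4, 6.6]
width: -0.0003
gripper_force: 5.4
```

Emit:
{"fn": "jog_arm", "kwargs": {
  "deltas": [0,0,-0.5,1.5,0.6,0,0,0,0,-1,3,1.1,0,0,0,0,-1.5,4.5,1.7,0,0,0,0,-2,6,2.2,0,0]
}}

```text
clock: 17.4
position: [0.4788, -0.1479, 0.0642]
ee_rot: [-0.001, 0.617, 0.787, -0.0]
contact_force: [-3.3, 1.0, 2.6]
width: -0.0003
gripper_force: 2.0
```

The plate climbed the ball at about 10 N near x=0.471 and now rides on it. Home should be about 27 mm further on.

Emit:
{"fn": "jog_arm", "kwargs": {
  "deltas": [0,0,-0.5,1.5,0.6,0,0,0,0,-1,3,1.1,0,0,0,0,-1.5,4.5,1.6,0,0,0,0,-2,6,2.1,0,0,0,0,-2.5,7.5,2.6,0,0,0,0,-3,9,3.1,0,0,0,0,-3.5,10.5,3.5,0,0,0,0,-4,12,4,0,0,0,0,-4.5,13.5,4.4,0,0,0,0,-5,15,4.8,0,0]
}}

```text
clock: 18.4
position: [0.4944, -0.1431, 0.0641]
ee_rot: [-0.0, 0.651, 0.759, 0.0]
contact_force: [-4.5, 2.1, 0.8]
width: -0.0
gripper_force: 2.0
```

Emit:
{"fn": "jog_arm", "kwargs": {
  "deltas": [0,0,-0.3,1,0.3,0,0,0,0,-0.7,2,0.6,0,0,0,0,-1,3,0.9,0,0,0,0,-1.3,4,1.2,0,0]
}}

```text
clock: 18.8
position: [0.4985, -0.142, 0.0642]
ee_rot: [-0.0, 0.66, 0.752, 0.0]
contact_force: [-3.8, 3.4, 0.6]
width: 0.0002
gripper_force: 2.0
```

Emit:
{"fn": "jog_arm", "kwargs": {
  "deltas": [0,0,-0.3,1,0.2,0,0,0,0,-0.7,2,0.5,0,0]
}}

```text
clock: 19.0
position: [0.5005, -0.1415, 0.0642]
ee_rot: [-0.0, 0.664, 0.748, 0.0]
contact_force: [-4.0, 2.6, 1.0]
width: -0.0002
gripper_force: 2.0
```

Still riding on the ball at about 4 N. I'll continue in 1 mm steps.

Emit:
{"fn": "jog_arm", "kwargs": {
  "deltas": [0,0,-0.3,1,0.2,0,0,0,0,-0.7,2,0.5,0,0]
}}

```text
clock: 19.2
position: [0.5027, -0.1411, 0.0642]
ee_rot: [0.0, 0.669, 0.743, 0.0]
contact_force: [-3.6, 1.5, -0.2]
width: -0.0
gripper_force: 1.4
```

Emit:
{"fn": "jog_arm", "kwargs": {
  "deltas": [0,0,-0.3,1,0.2,0,0,0,0,-0.7,2,0.5,0,0]
}}

```text
clock: 19.4
position: [0.5064, -0.1416, 0.0647]
ee_rot: [0.002, 0.673, 0.739, 0.001]
contact_force: [-0.7, -0.8, 0.2]
width: 0.0003
gripper_force: 0.0
```

Emit:
{"fn": "jog_arm", "kwargs": {
  "deltas": [0,0,-0.3,1,0.2,0,0]
}}

```text
clock: 19.5
position: [0.5075, -0.1414, 0.0648]
ee_rot: [0.002, 0.675, 0.738, 0.001]
contact_force: [-0.6, -0.1, -0.6]
width: -0.0
gripper_force: 0.3
```

The force fell away at about x=0.505, so the bar has snapped past. Now I'll feel for the stop.

Emit:
{"fn": "jog_arm", "kwargs": {
  "deltas": [0,0,-0.3,1,0.2,0,0]
}}

```text
clock: 19.6
position: [0.5077, -0.1413, 0.0648]
ee_rot: [0.001, 0.677, 0.736, 0.0]
contact_force: [-2.5, -1.4, 1.4]
width: -0.0002
gripper_force: 1.1
```

Emit:
{"fn": "jog_arm", "kwargs": {
  "deltas": [0,0,0,0.7,0.1,0,0]
}}

```text
clock: 19.7
position: [0.5077, -0.141, 0.0647]
ee_rot: [0.001, 0.677, 0.736, -0.0]
contact_force: [-2.3, -2.1, 1.3]
width: -0.0001
gripper_force: 1.4
```

Emit:
{"fn": "jog_arm", "kwargs": {
  "deltas": [0,0,0,0.8,0.1,0,0]
}}

```text
clock: 19.8
position: [0.5078, -0.1407, 0.0645]
ee_rot: [0.0, 0.677, 0.736, -0.001]
contact_force: [-4.8, -3.0, 3.1]
width: 0.0002
gripper_force: 2.3
```

Emit:
{"fn": "jog_arm", "kwargs": {
  "deltas": [0,0,0,0.8,0.1,0,0]
}}

```text
clock: 19.9
position: [0.5078, -0.1406, 0.0644]
ee_rot: [-0.0, 0.677, 0.736, -0.001]
contact_force: [-5.8, -4.3, 4.3]
width: -0.0003
gripper_force: 3.3
```

The position holds at x=0.5078 while the force rises, so this is the stop. Backing off, rising and taking a look.

Emit:
{"fn": "jog_arm", "kwargs": {
  "deltas": [0,0,0,0.8,0.1,0,0,0,0,0,0.8,0.1,0,0,0,0,0,-3,-0.5,0,0,0,0,0,-10,-1,0,0,0,0,0,-25,-3,0,0,0,0,0,-30,-3,30,0,0,0,0,-40,-3,80,0,0,0,0,-80,-3,120,0,0,0,0,-120,-3,140,0,0,0,0,-150,-40,150,0,0,0,0,-150,-80,150,0,0,0,0,-150,-120,150,0,0,0,0,-150,-160,150,0,0,0,0,-150,-200,150,0,0,0,0,-150,-200,150,0]
}}

```text
clock: 21.4
position: [0.3586, -0.3447, 0.214]
ee_rot: [0.002, 0.678, 0.735, -0.001]
contact_force: [-0.2, 0.9, -0.4]
width: 0.0002
gripper_force: 0.0
```

Run:
```python
from h import *
b=imaging.get_image("top");a=imaging.get_image("scene")
cv2.imwrite("pics/end.png",np.hstack([cv2.resize(b[200:350,300:460],(400,375)),cv2.resize(a[180:290,190:330],(400,375))]))
hsv=cv2.cvtColor(b,cv2.COLOR_BGR2HSV)[205:320,310:450];ys,xs=np.nonzero(cv2.inRange(hsv,(0,150,60),(7,255,255)))
p=ray("top",(xs.mean()+310,ys.mean()+205),.07)*1000
print(len(xs),p,np.arctan2(543.5-p[0],p[1]+317.5)); s=manip.get_state();print(s["clock"],s["position"],s["contact_force"])
```

```text
138 [ 529.26359007 -139.45157099   70.        ] 0.07978832880316791
21.5 [ 0.3579868  -0.33985444  0.21370905] [0.14882112 0.20715466 0.39554105]
```

View pics/end.png

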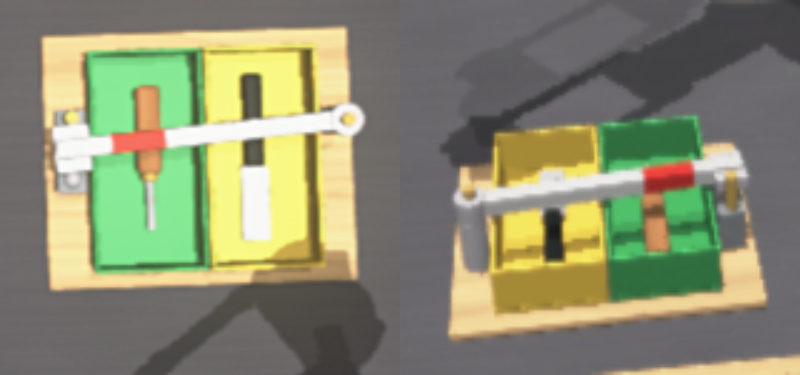

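The end plate (72,143) rests against the brass post (72,117). The ball stands clear behind it at (72,182), and both tools are flat under the bar.

```bash
python3 -c "
from rig import manip
print(manip.sign_off())"
```

```text
the job is handed in; nothing more can be done
None
```

I laid the gouge flat in the green bin and the ink knife flat in the yellow bin, then pushed the keeper bar past its ball catch until I felt the stop (about 0.08 rad); the arm is clear and the job is handed in at about 21.5 s.

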